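# Load a mesh frame under the holder's spring clip

## Task

Press the orange bar of the work holder down with one fingertip so that the spring clip lifts, and, keeping it down, push the copper mesh frame under the clip with the other fingertip until its red tab stands fully home against the two dark shoulders. Only then let the bar up so that the clip holds the frame, and move clear. Only push the frame, never lift it, and leave the spools, jar, tin and scissors where they are.

Things in the scene. Friction and masses are not known exactly. Their poses are not given: they have to be found in the camera images.
- holder: aluminium work holder fixed to the bench. Origin on the bench; +x is the way the frame is pushed home, +y towards the orange bar, z up. Base plate 10 mm thick, x -130 to +70, y -39 to +79 mm. A lane for the frame runs along y = 0 between two steel rails 7 mm high at y = +-23.5 to 28.5 mm, x -125 to +65.
- shoulders (a point): midpoint between the two dark upright shoulders of the holder that stop the red tab at home (holder frame -14, 0, 35 mm, in the plane of their near faces). Each is 10 mm deep (x -14 to -4), at y +-25 to 34, its top 48 mm above the bench.
- home (a point): fixed point of the holder (holder frame 20, 0, 10 mm) where the frame's origin lies when the frame is fully home, with its red tab against both shoulders
- hinge (a point): middle of the clip's hinge axis, which runs along the holder's x at holder y +36, z 30 mm, between ears at x 4 to 10 and 60 to 66 (tops 36 mm above the bench)
- frame: copper mesh frame, loose rigid panel 80 (x) x 44 (y) x 6 mm, about 80 g, lying in the lane on the base plate, underside 10 mm above the bench, with a red upright tab across its near (-x) end. Origin: centre of the underside; +x is the leading end. Starts 48 to 75 mm short of home, before the jaw foot. Slides easily between the rails, 1.5 mm play each side.
- tab (a point): centre of the red tab's near face, the face to push (frame's own axes -40, 0, 25 mm), 35 mm above the bench. The tab is 6 mm thick, 44 mm wide at its foot, 66 mm wide from 11 mm up, and its top is 50 mm above the bench.
- clip (a joint): spring clip, a rocker; angle in rad: 0 shut, 0.42 orange bar fully down at its limit. Pressing the bar down raises the jaw foot across the hinge; it springs back when let go (2 N at the bar when shut, 5 N fully down). The frame passes under the foot from about 0.20 on; let go on the frame at home it rests at about 0.16.
- foot (a point): middle of the underside of the clip's rubber jaw foot, 16 x 16 mm; when shut it stands 1 mm over the plate in the lane at holder x 24 to 40, y -8 to +8 mm and blocks the frame
- bar (a point): centre of the top of the orange press bar on the clip: 176 mm long (holder x -133 to +43), 18 mm wide, y 57 to 75, 66 mm beside the lane's middle. It is level along its length; press it and slide along it anywhere. Top 42 mm above the bench when shut, 36 at angle 0.20, 31 at 0.35, 29 fully down. Outer edge leans up 0.2 rad when shut, level when half pressed.
- spool_gold: a gold thread spool standing on end, 32 mm diameter, 50 mm tall, loose bystander; origin at the centre of its underside
- spool_black: a black thread spool standing on end, 32 mm diameter, 50 mm tall, loose bystander; origin at the centre of its underside
- spool_green: a green thread spool standing on end, 32 mm diameter, 50 mm tall, loose bystander; origin at the centre of its underside
- bead_jar: small amber bead jar with a metal cap, 36 mm diameter, 45 mm tall, loose bystander; origin at the centre of its underside
- tin: pink tin box with a white lid, 53 x 93 x 35 mm, loose bystander; origin at the centre of its underside
- scissors: small embroidery scissors lying flat, 118 mm long along x, 56 mm across the handles (at -x), 7 mm thick, loose bystander; origin under the pivot
There are look-alikes about, which are no part of the job. Leave any green or purple look-alike of the frame alone.

How it is judged:
By the outcome, as a careful person would: the job done as asked, in the order asked, and still so for the second after the job is handed in, with the robot touching nothing.
It also fails if it takes over 32 s, if anything falls off the work surface, if the arm or the gripper's body presses on something with over 40 N, if the wrist force passes 120 N, or if a joint passes its speed limit or range.

## Robot

A 6-joint arm with a two-finger parallel gripper is mounted at the origin on the work surface. World frame = base frame: x ahead of the robot, y to its left, z up, the work surface at z = 0. Lengths are in m, angles in degrees, forces in N, time in s.
With the tool pointing down it reaches from about 0.375 to 0.9 m from the base axis. Payload 3.1 kg.
Tool frame: the origin (TCP) lies at the very end of the fingers, on their centre line; the grasp point (between the pads) lies 19 mm behind it (bot.tcp_to_grasp is the distance from the TCP to the grasp point, in m); z points along the fingers, y is the direction in which the jaws open and shut (so a half turn about z gives the same grasp; the last joint's range is limited). The gripper opens to 87 mm and grips with 3 to 60 N. Pads are 19 mm wide; open, the fingers measure 117 mm over their backs; the gripper's body (75 mm by 190 mm) begins 51 mm behind the grasp point.
Start: joints at [56.35, 30.224, 82.088, -0, 67.689, -10.227], TCP at [0.248, 0.573, 0.223] pointing down, gripper open.
Joint ranges: [-176.69, 176.69], [-43.24, 126.21], [12.49, 139.97], [-82, 262], [0, 151.66], [-163.58, 163.58]. Speed limits (degrees/s): [159.86, 159.86, 180, 180, 180, 180].

## Interface

Orientations are given as a 3x3 rotation matrix whose columns are the frame's x, y, z axes.
In Python, from rig import telemetry, eyes, order, bot gives the robot as it stands. The module is installed in compiled form; this text tells all that it offers.
- The arm moves only by the tool servo_tool, never from a script. Its argument "targets" is a list of rows, each a list of 2 entries, a list of its own where there are three numbers: the shift along the tool's x, y, z in m, then the turn, a rotation vector about the tool's x, y, z in rad. In form: [[[tx, ty, tz], [wx, wy, wz]], ...]. A call has 1 to 12 rows; each row is the pose to reach, as a shift and turn from the pose commanded when the call began, along the tool's axes at that moment; what a row does not reach only later rows make up. A row lasts 1/8 s, in which the tool goes at most 62.5 mm and 10.7 degrees, less where a joint would pass 70% of its speed; a pose out of reach is approached as far as the arm can. A call with a gripper value outside its range is refused whole. "gripper" is the finger opening in m, from 0 to 0.087, set as the call begins (left out, the last holds). The fingers move at their own pace and stop on an object; the grip force is fixed at half the most. Time passes only in rows, so rows that repeat a pose let the fingers close. It gives the time, the measured TCP pose, the force and the opening at its end, in the units of the state.
- telemetry.read_state(): the state, without advancing time (a new reading comes with each control period).
- eyes.capture(name): name is "side" or "top"; returns a dict with "pixels" (420x560x3 uint8, blue, green, red), "intrinsics" (3x3 intrinsics, pixels), "extrinsics" (4x4, takes a point from camera to world coordinates). Camera axes: x right, y down, z forward; pixel columns grow to the right and rows downward; lengths in m; the calibration is good to about 2 mm. A picture is of the moment at which its call begins. There is no depth.
- order.hand_in(): hands the job in, once; it reports no verdict.
The state is a dict: "time_s": time; "joint_positions": joint angles; "qvel": joint speeds; "tau": joint torques, N m; "position": TCP position; "tcp_rot": TCP orientation; "force": force on the tool from outside, world axes, zero at the start; "moment": the same for the moment, N m; "opening": opening from 0.0 (shut) to 1.0 (fully open).
Only numpy, scipy, OpenCV 4.12 (cv2) and the standard library are available. Lean on these libraries where they do the work, as an engineer would, in place of code of your own. Each camera call takes 0.05 s, during which the arm holds its last target. There are 200 camera calls.

## Working session

There is one attempt and no reset: what is moved stays moved. The work goes in short steps, Python scripts to look and compute and a tool call to move; the robot and the scene stay as the last step left them, time stands still between calls to the robot, and variables do not carry over. Pictures are saved under pics/ and viewed, about 8 in all and at most 12, crops included, and the job is handed in when it is done.

Besides the shell and the picture viewer there is one more tool, called after ">>>" as name(argument=value, ...) on one line, values as JSON. servo_tool: Moves the arm, as the interface text tells. Its arguments: {"type":"object","properties":{"targets":{"type":"array","items":{"type":"array"}},"gripper":{"type":"number"}},"required":["targets"]}

```bash
mkdir -p pics; python3 - <<'E'
from rig import telemetry, eyes
import cv2,numpy as np
s=telemetry.read_state(); print({k:np.round(v,3).tolist() for k,v in s.items()})
for n in("top","side"):
    c=eyes.capture(n); cv2.imwrite(f"pics/{n}0.png",c["pixels"]); print(n,np.round(c["intrinsics"],1).tolist(),np.round(c["extrinsics"],3).tolist())
E
```

```text
{'time_s': 0.0, 'joint_positions': [56.348, 30.277, 82.158, -0.001, 67.689, -10.227], 'qvel': [-0.056, -0.041, 0.028, 0.055, 0.063, 0.051], 'tau': [-0.001, -44.004, -17.659, 0.063, 0.058, -0.0], 'position': [0.248, 0.573, 0.222], 'tcp_rot': [[-0.918, 0.398, -0.001], [0.398, 0.918, -0.002], [0.0, -0.002, -1.0]], 'force': [-0.293, 0.161, 0.436], 'moment': [-0.045, 0.01, -0.002], 'opening': 0.998}
top [[522.1, 0.0, 277.4], [0.0, 522.1, 208.8], [0.0, 0.0, 1.0]] [[0.008, -0.994, 0.112, 0.44], [-1.0, -0.009, -0.006, -0.024], [0.007, -0.112, -0.994, 1.222], [0.0, 0.0, 0.0, 1.0]]
side [[459.5, 0.0, 289.0], [0.0, 459.5, 213.5], [0.0, 0.0, 1.0]] [[0.762, -0.455, 0.461, 0.132], [-0.647, -0.541, 0.537, -0.551], [0.005, -0.708, -0.707, 0.74], [0.0, 0.0, 0.0, 1.0]]
```

View pics/top0.png

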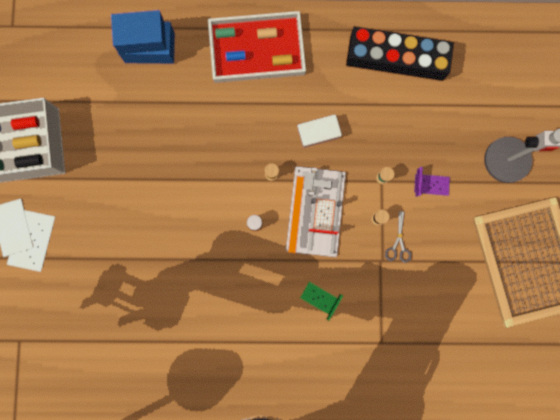

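View pics/side0.png

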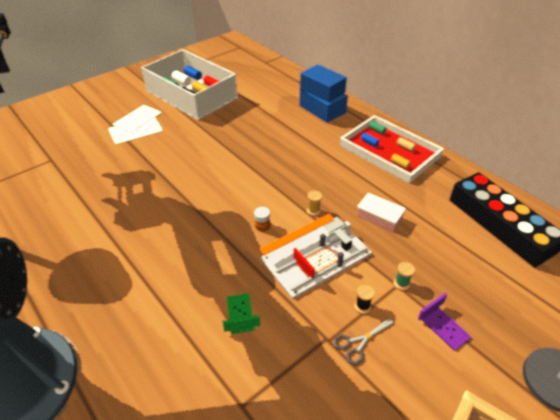

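The holder is at about (316,211) in the top view and (315,255) in the side view. The orange bar is on its left and the red tab is at (323,231). Candidates for the frame are the copper one with the red tab (323,215), the green look-alike (320,298) and the purple one (433,184). By the description it is the copper one, which I'll check in a close crop.

```bash
cat > h.py <<'E'
import numpy as np, cv2
def ray(c,uv):
    K,E=c["intrinsics"],c["extrinsics"]; d=E[:3,:3]@np.linalg.solve(K,[uv[0],uv[1],1.]); return E[:3,3],d
def onz(c,uv,z):
    o,d=ray(c,uv); return o+d*(z-o[2])/d[2]
def proj(c,P):
    E=c["extrinsics"]; q=c["intrinsics"]@(E[:3,:3].T@(np.asarray(P,float)-E[:3,3])); return q[:2]/q[2]
def masks(im):
    h=cv2.cvtColor(im,cv2.COLOR_BGR2HSV); H,S,V=cv2.split(h)
    return dict(orange=(H>=7)&(H<=16)&(S>225)&(V>170), red=((H<5)|(H>174))&(S>170)&(V>90), white=(S<45)&(V>110))
def blob(m,roi):
    z=np.zeros(m.shape,np.uint8); x0,y0,x1,y1=roi; z[y0:y1,x0:x1]=m[y0:y1,x0:x1]
    cs=cv2.findContours(z,cv2.RETR_EXTERNAL,cv2.CHAIN_APPROX_NONE)[0]; k=max(cs,key=cv2.contourArea)
    return k
E
python3 - <<'E'
from rig import eyes
from h import *
t=eyes.capture("top");s=eyes.capture("side")
a=cv2.resize(t["pixels"][160:265,265:365],None,fx=4,fy=4,interpolation=cv2.INTER_CUBIC)
b=cv2.resize(s["pixels"][205:305,252:382],None,fx=3,fy=3,interpolation=cv2.INTER_CUBIC)
o=np.zeros((420,800,3),np.uint8);o[:420,:400]=a;o[:300,405:795]=b;cv2.imwrite("pics/c1.png",o)
for n,c,roi in(("top",t,(270,160,360,265)),("side",s,(250,205,385,305))):
    for k,m in masks(c["pixels"]).items():
        z=blob(m,roi);r=cv2.minAreaRect(z);print(n,k,cv2.contourArea(z),np.round(cv2.boxPoints(r),1).tolist())
E
```

```text
top orange 1.5 [[301.0, 178.0], [302.0, 178.0], [302.0, 181.0], [301.0, 181.0]]
top red 27.5 [[309.8999938964844, 230.6999969482422], [310.20001220703125, 228.60000610351562], [336.20001220703125, 231.5], [335.8999938964844, 233.5]]
top white 2445.5 [[287.79998779296875, 251.60000610351562], [295.20001220703125, 166.3000030517578], [344.8999938964844, 170.60000610351562], [337.5, 255.89999389648438]]
side orange 392.5 [[259.0, 248.0], [329.79998779296875, 212.60000610351562], [333.0, 219.0], [262.20001220703125, 254.39999389648438]]
side red 208.0 [[288.8999938964844, 253.39999389648438], [295.6000061035156, 247.6999969482422], [317.0, 272.70001220703125], [310.3999938964844, 278.3999938964844]]
side white 1480.0 [[262.0, 257.6000061035156], [340.0, 208.1999969482422], [365.79998779296875, 248.89999389648438], [287.79998779296875, 298.29998779296875]]
```

View pics/c1.png

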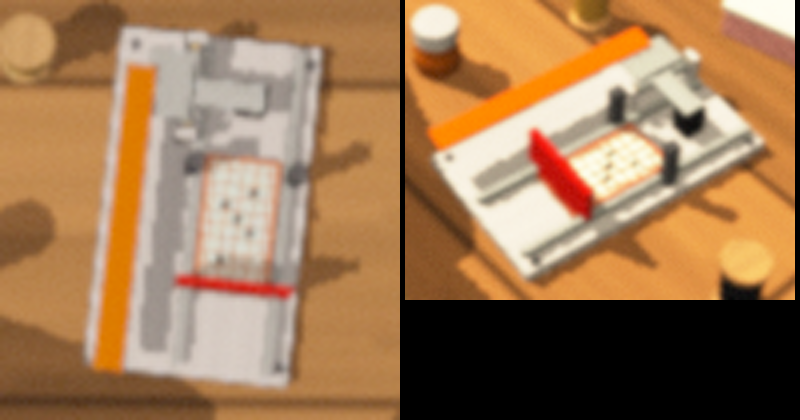

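The crop confirms the choice: the copper frame has the red tab at top px (323,231), the dark shoulders are at about (313,200) and (339,203), and the jaw foot is shut ahead of the frame. Next I fit the holder pose from the plate corners.

```bash
cat >> h.py <<'E'
from scipy.optimize import least_squares
def T(p,P):
    c,s=np.cos(p[2]),np.sin(p[2]); P=np.atleast_2d(np.array(P,float)); return np.c_[p[0]+c*P[:,0]-s*P[:,1],p[1]+s*P[:,0]+c*P[:,1],P[:,2]]
E
python3 - <<'E'
from rig import eyes, telemetry
from h import *
t=eyes.capture("top");s=eyes.capture("side")
H=np.array([[70,79,10],[70,-39,10],[-130,-39,10],[-130,79,10]])/1e3
tp=np.array([[120,27],[323,45],[290,385],[88,365]])/4+[265-.4,160-.4]
# side crop: near corner (-130,-39), right corner (70,-39)
sp=np.array([[765,140],[528,270]])-[405,0]; sp=sp/3+[252-.4,205-.4]
def fit(use):
    def f(p):
        r=[]
        if 't' in use: r+=[proj(t,P)-u for P,u in zip(T(p,H),tp)]
        if 's' in use: r+=[proj(s,P)-u for P,u in zip(T(p,H[1:3]),sp)]
        return np.ravel(r)
    return least_squares(f,[.43,-.08,-.09])
for u in('t','s','ts'):
    q=fit(u); print(u,np.round(q.x,4),np.round(q.fun,1))
p=q.x; np.save("p.npy",p)
c,si=np.cos(p[2]),np.sin(p[2])
def inv(w): d=w[:2]-p[:2]; return np.round(1e3*np.array([c*d[0]+si*d[1],-si*d[0]+c*d[1]]),1)
k=blob(masks(t["pixels"])["red"],(270,160,360,265))[:,0].astype(float)
for uv in (k.mean(0),k[k[:,0].argmin()],k[k[:,0].argmax()]): print("tab z50",uv,inv(onz(t,uv,.05)))
# side: top ends of tab, bar corners (crop px)
for nm,uv,z in(("tabtop L",(538,133),.05),("tabtop R",(588,190),.05),("bar left",(430,128),.042),("bar right",(645,30),.042)):
    u=(np.array(uv)-[405,0])/3+[252,205]; print(nm,inv(onz(s,u,z)))
for nm,uv in(("bar tl",(127,68)),("bar tr",(155,68)),("bar br",(122,370)),("bar bl",(95,370))):
    print(nm,inv(onz(t,np.array(uv)/4+[265,160],.042)))
R=telemetry.read_state()
print("tcp in holder",inv(np.array(R["position"])))
Rt=np.array(R["tcp_rot"]);print("turn about world z deg",np.degrees(p[2])+90-np.degrees(np.arctan2(Rt[1,1],Rt[0,1])))
for x in(-110,-100,-90,-30): w=T(p,[[x/1e3,.033,.1]])[0];print(x,w.round(3),np.hypot(*w[:2]).round(3), "tool shift",np.round(Rt.T@(w-R["position"]),4))
E
```

```text
t [ 0.6009 -0.1446 -0.093 ] [ 0.4 -0.2 -0.6  0.3  0.2  0.  -0.  -0.1]
s [ 0.6035 -0.1438 -0.117 ] [ 0.4 -0.4 -0.4  0.3]
ts [ 0.6015 -0.1442 -0.0984] [ 0.4 -0.6 -0.6  0.2 -0.2 -0.1 -0.4 -0.6 -0.3 -0.3 -0.   1.7]
tab z50 [323.24528302 231.11320755] [-79.8   1.3]
tab z50 [310. 230.] [-80.5  31.2]
tab z50 [336. 233.] [-81.  -27.6]
tabtop L [-76.5  25.2]
tabtop R [-77.8 -31.3]
bar left [-129.3   75. ]
bar right [46.5 66.3]
bar tl [37.9 73. ]
bar tr [39.7 57. ]
bar br [-133.9   58.2]
bar bl [-135.5   73.3]
tcp in holder [-422.   679.4]
turn about world z deg 17.779731976752174
-110 [ 0.495 -0.101  0.1  ] 0.505 tool shift [-0.4945 -0.5201  0.1225]
-100 [ 0.505 -0.102  0.1  ] 0.515 tool shift [-0.504  -0.5171  0.1225]
-90 [ 0.515 -0.103  0.1  ] 0.525 tool shift [-0.5135 -0.514   0.1225]
-30 [ 0.575 -0.108  0.1  ] 0.585 tool shift [-0.5707 -0.4957  0.1225]
```

Plate fits from both views agree to about 3 mm. The tab's near face is at holder x of about -82, so it has 62 mm to go. I'll move above the start point (holder x -108, y 33), opening 58 mm so that one fingertip is over the lane and the other over the bar.

>>> servo_tool(targets=[[[-0.02,-0.02,0],[0,0,-0.02]],[[-0.06,-0.065,0.0],[0,0,-0.05]],[[-0.1,-0.11,0.0],[0,0,-0.08]],[[-0.142,-0.152,0.0],[0,0,-0.11]],[[-0.184,-0.195,0.0],[0,0,-0.14]],[[-0.226,-0.24,0.0],[0,0,-0.17]],[[-0.268,-0.284,0.0],[0,0,-0.2]],[[-0.31,-0.328,0.0],[0,0,-0.23]],[[-0.352,-0.372,0.0],[0,0,-0.26]],[[-0.394,-0.416,0.0],[0,0,-0.28]],[[-0.436,-0.46,0.02],[0,0,-0.3]],[[-0.47,-0.5,0.05],[0,0,-0.31]]], gripper=0.058)

```text
time_s: 1.8
position: [0.483, -0.0749, 0.1731]
tcp_rot: [[-0.995, 0.099, 0.005], [0.099, 0.995, -0.002], [-0.005, -0.001, -1.0]]
force: [0.4, 0.4, -0.9]
opening: 0.667
```

```bash
cat > st.py <<'E'
from rig import telemetry, eyes
from h import *
p=np.load("p.npy"); p[2]=-.096
def hol(w): c,s=np.cos(p[2]),np.sin(p[2]); d=np.array(w[:2])-p[:2]; return np.round(1e3*np.array([c*d[0]+s*d[1],-s*d[0]+c*d[1]]),1)
def show():
    R=telemetry.read_state();Rt=np.array(R["tcp_rot"])
    print(R["time_s"],"holder",hol(R["position"]),"z",round(R["position"][2]*1e3,1),"F",np.round(R["force"],1),"op",round(R["opening"]*87,1),"yawerr",np.round(np.degrees(p[2])+90-np.degrees(np.arctan2(Rt[1,1],Rt[0,1])),1),"tz",Rt[:,2].round(3))
    return R,Rt
E
python3 - <<'E'
from st import *
R,Rt=show(); w=T(p,[[-.108,.033,.08]])[0]; print("shift",(Rt.T@(w-R["position"])).round(4))
E
```

```text
1.8 holder [-124.6   57.7] z 173.1 F [ 0.4  0.4 -0.9] op 58.0 yawerr 0.2 tz [ 0.005 -0.002 -1.   ]
shift [-0.0163 -0.0245  0.0932]
```

>>> servo_tool(targets=[[[-0.006,-0.01,0.03],[0,0,0]],[[-0.012,-0.02,0.06],[0,0,0]],[[-0.016,-0.0245,0.09],[0,0,0]],[[-0.016,-0.0245,0.1],[0,0,0]],[[-0.016,-0.0245,0.1],[0,0,0]]])

```text
time_s: 2.42
position: [0.494, -0.0977, 0.0723]
tcp_rot: [[-0.995, 0.099, -0.001], [0.099, 0.995, 0.001], [0.001, 0.001, -1.0]]
force: [-1.0, 0.3, -0.1]
opening: 0.67
```

```bash
python3 - <<'E'
from st import *
show()
t=eyes.capture("top");s=eyes.capture("side")
a=cv2.resize(t["pixels"][160:265,265:365],None,fx=4,fy=4,interpolation=cv2.INTER_CUBIC)
b=cv2.resize(s["pixels"][195:305,252:382],None,fx=3,fy=3,interpolation=cv2.INTER_CUBIC)
o=np.zeros((420,800,3),np.uint8);o[:420,:400]=a;o[:330,405:795]=b;cv2.imwrite("pics/c2.png",o)
E
```

```text
2.425 holder [-111.4   36. ] z 72.3 F [-1.   0.3 -0.1] op 58.3 yawerr 0.2 tz [-0.001  0.001 -1.   ]
```

View pics/c2.png

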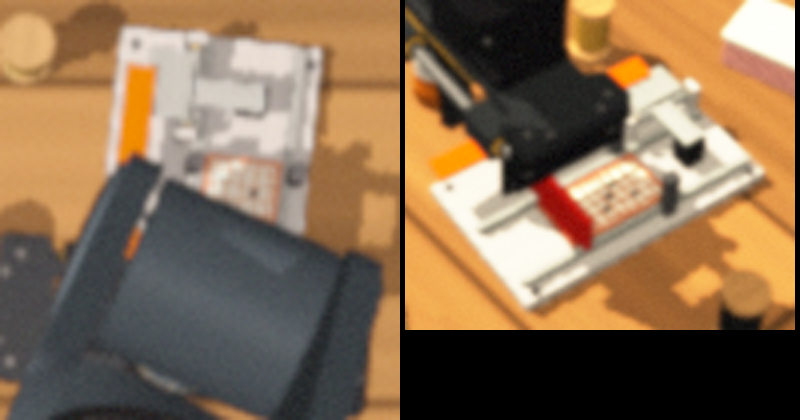

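The view shows the hand behind the tab over the holder's near end, with the tab and frame unmoved (side crop about (560,215)). I'll shift 3 mm in y and lower onto the bar.

>>> servo_tool(targets=[[[0,-0.002,0.01],[0,0,0]],[[0,-0.002,0.02],[0,0,0]],[[0,-0.002,0.028],[0,0,0]],[[0,-0.002,0.033],[0,0,0]],[[0,-0.002,0.036],[0,0,0]],[[0,-0.002,0.038],[0,0,0]],[[0,-0.002,0.038],[0,0,0]],[[0,-0.002,0.038],[0,0,0]]])

```text
time_s: 3.52
position: [0.494, -0.0998, 0.0347]
tcp_rot: [[-0.995, 0.099, -0.0], [0.099, 0.995, 0.0], [0.0, 0.0, -1.0]]
force: [-0.4, 4.1, 5.2]
opening: 0.666
```

```bash
python3 - <<'E'
from st import *
show()
s=eyes.capture("side")
b=cv2.resize(s["pixels"][195:305,252:382],None,fx=5,fy=5,interpolation=cv2.INTER_CUBIC)
cv2.imwrite("pics/c3.png",b)
E
```

```text
3.525 holder [-111.2   33.9] z 34.7 F [-0.4  4.1  5.2] op 57.9 yawerr 0.2 tz [-0.  0. -1.]
```

View pics/c3.png

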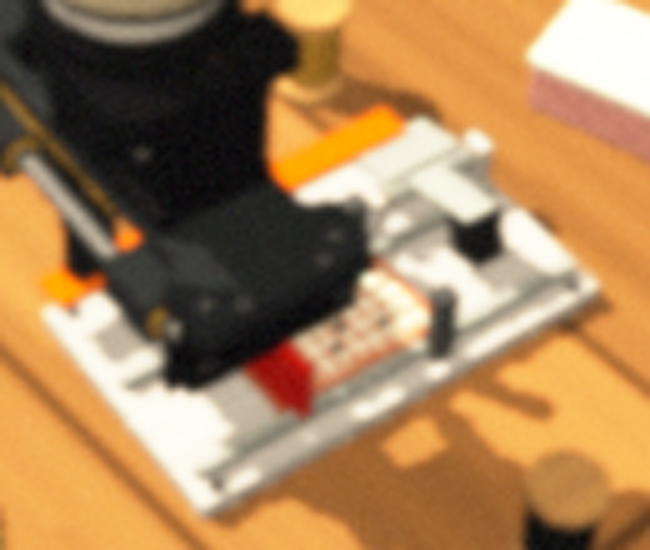

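The bar is partly down (z 34.7, 5 N up) and the jaw foot (480,235) is clearly raised; the red tab (283,370) is untouched. I'll press about 3 mm more and start the push.

>>> servo_tool(targets=[[[0,0,0.0015],[0,0,0]],[[0,-0.001,0.003],[0,0,0]],[[-0.003,-0.001,0.003],[0,0,0]],[[-0.009,-0.001,0.003],[0,0,0]],[[-0.015,-0.001,0.003],[0,0,0]],[[-0.02,-0.001,0.003],[0,0,0]],[[-0.025,-0.001,0.003],[0,0,0]],[[-0.031,-0.001,0.003],[0,0,0]],[[-0.037,-0.001,0.003],[0,0,0]],[[-0.043,-0.001,0.003],[0,0,0]],[[-0.047,-0.001,0.003],[0,0,0]],[[-0.049,-0.001,0.003],[0,0,0]]])

```text
time_s: 5.08
position: [0.542, -0.1062, 0.0313]
tcp_rot: [[-0.995, 0.098, -0.002], [0.098, 0.995, -0.0], [0.002, -0.0, -1.0]]
force: [-3.4, 1.5, 4.0]
opening: 0.667
```

```bash
python3 - <<'E'
from st import *
show()
s=eyes.capture("side");t=eyes.capture("top")
o=np.zeros((420,800,3),np.uint8)
o[:,:400]=cv2.resize(t["pixels"][160:265,265:365],None,fx=4,fy=4,interpolation=cv2.INTER_CUBIC)
o[:330,405:795]=cv2.resize(s["pixels"][195:305,252:382],None,fx=3,fy=3,interpolation=cv2.INTER_CUBIC)
cv2.imwrite("pics/c4.png",o)
E
```

```text
5.075 holder [-62.8  32.2] z 31.3 F [-3.4  1.5  4. ] op 58.0 yawerr 0.1 tz [-0.002 -0.    -1.   ]
```

View pics/c4.png

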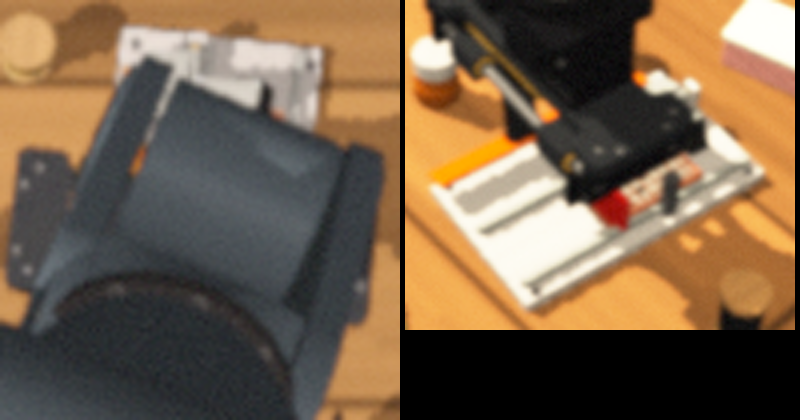

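The frame is moving ahead of the finger (tab at (612,210) in the side crop) and the bar is still down at z 31.3 with 4 N. I'll push on to just short of home, then finish slowly.

>>> servo_tool(targets=[[[-0.003,0,0],[0,0,0]],[[-0.008,0,0],[0,0,0]],[[-0.013,0,0],[0,0,0]],[[-0.018,0,0],[0,0,0]],[[-0.022,0,0],[0,0,0]],[[-0.025,0,0],[0,0,0]],[[-0.027,0,0],[0,0,0]],[[-0.028,0,0],[0,0,0]],[[-0.029,0,0],[0,0,0]]])

```text
time_s: 6.3
position: [0.5716, -0.1087, 0.0316]
tcp_rot: [[-0.995, 0.099, -0.0], [0.099, 0.995, 0.0], [0.0, 0.0, -1.0]]
force: [-3.2, 0.9, 5.6]
opening: 0.665
```

>>> servo_tool(targets=[[[-0.001,0,0],[0,0,0]],[[-0.002,0,0],[0,0,0]],[[-0.002,0,0],[0,0,0]]])

```text
time_s: 6.68
position: [0.5731, -0.1089, 0.0316]
tcp_rot: [[-0.995, 0.099, -0.001], [0.099, 0.995, 0.0], [0.001, 0.0, -1.0]]
force: [-4.8, 0.9, 6.1]
opening: 0.665
```

>>> servo_tool(targets=[[[-0.001,0,0],[0,0,0]],[[-0.002,0,0],[0,0,0]],[[-0.002,0,0],[0,0,0]]])

```text
time_s: 7.05
position: [0.5731, -0.1088, 0.0315]
tcp_rot: [[-0.995, 0.099, -0.006], [0.099, 0.995, 0.001], [0.006, 0.001, -1.0]]
force: [-7.6, 0.3, 7.7]
opening: 0.666
```

>>> servo_tool(targets=[[[-0.001,0,0],[0,0,0]],[[-0.003,0,0],[0,0,0]],[[-0.003,0,0],[0,0,0]],[[-0.003,0,0],[0,0,0]]])

```text
time_s: 7.55
position: [0.5732, -0.1088, 0.0314]
tcp_rot: [[-0.995, 0.099, -0.011], [0.099, 0.995, 0.002], [0.012, 0.001, -1.0]]
force: [-13.3, -1.8, 11.9]
opening: 0.66
```

```bash
python3 - <<'E'
from st import *
show()
s=eyes.capture("side")
cv2.imwrite("pics/c5.png",cv2.resize(s["pixels"][195:305,262:382],None,fx=5,fy=5,interpolation=cv2.INTER_CUBIC))
E
```

```text
7.55 holder [-31.6  32.6] z 31.4 F [-13.3  -1.8  11.9] op 57.4 yawerr 0.2 tz [-0.011  0.002 -1.   ]
```

View pics/c5.png

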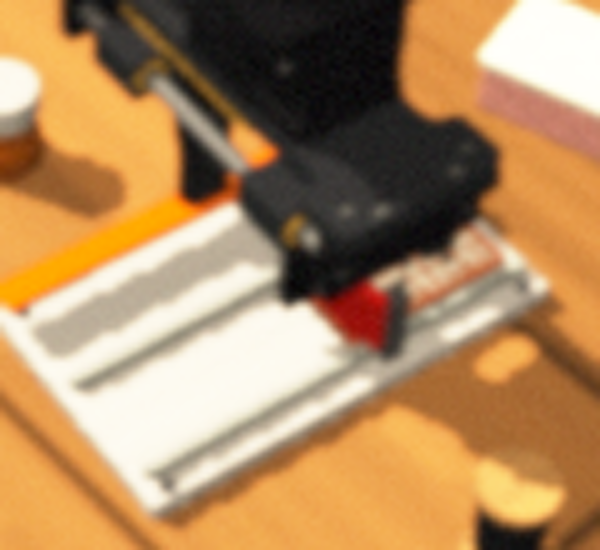

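The tab (360,315) stands against the visible shoulder (395,320), and the tip stays still while the force rises, so it is a firm stop. I'll back the pushing finger off the tab with the bar still held, then lift.

>>> servo_tool(targets=[[[0.004,0,0],[0,0,0]],[[0.008,0,0],[0,0,0]],[[0.012,0,0],[0,0,0]],[[0.014,0,0],[0,0,0]],[[0.014,0,0],[0,0,0]],[[0.014,0,0],[0,0,0]]])

```text
time_s: 8.35
position: [0.5657, -0.1086, 0.0318]
tcp_rot: [[-0.995, 0.099, 0.002], [0.099, 0.995, -0.001], [-0.002, -0.001, -1.0]]
force: [3.5, -0.9, 4.7]
opening: 0.664
```

>>> servo_tool(targets=[[[0,0,-0.002],[0,0,0]],[[0,0,-0.005],[0,0,0]],[[0,0,-0.008],[0,0,0]],[[0,0,-0.012],[0,0,0]],[[0,0,-0.02],[0,0,0]],[[0,0,-0.035],[0,0,0]],[[0,0,-0.06],[0,0,0]],[[0,0,-0.1],[0,0,0]],[[0.04,0.03,-0.13],[0,0,0]],[[0.08,0.08,-0.14],[0,0,0]],[[0.1,0.13,-0.15],[0,0,0]],[[0.1,0.18,-0.15],[0,0,0]]])

```text
time_s: 9.85
position: [0.4813, 0.0824, 0.1834]
tcp_rot: [[-0.995, 0.099, 0.001], [0.099, 0.995, -0.0], [-0.001, -0.0, -1.0]]
force: [0.2, -0.8, 0.8]
opening: 0.67
```

>>> servo_tool(targets=[[[0,0.05,0],[0,0,0]],[[0,0.1,0],[0,0,0]],[[0,0.13,0],[0,0,0]],[[0,0.13,0],[0,0,0]]])

```text
time_s: 10.35
position: [0.4958, 0.2122, 0.1825]
tcp_rot: [[-0.995, 0.095, 0.001], [0.095, 0.995, 0.0], [-0.001, 0.0, -1.0]]
force: [-1.0, -0.7, -0.0]
opening: 0.672
```

```bash
python3 - <<'E'
from st import *
show()
s=eyes.capture("side");t=eyes.capture("top")
o=np.zeros((420,800,3),np.uint8)
o[:,:400]=cv2.resize(t["pixels"][160:265,265:365],None,fx=4,fy=4,interpolation=cv2.INTER_CUBIC)
o[:330,405:795]=cv2.resize(s["pixels"][195:305,252:382],None,fx=3,fy=3,interpolation=cv2.INTER_CUBIC)
cv2.imwrite("pics/c6.png",o)
k=blob(masks(t["pixels"])["red"],(270,160,360,265))[:,0].astype(float)
for uv in (k.mean(0),k[k[:,0].argmin()],k[k[:,0].argmax()]): print("tab z50",uv,hol(onz(t,uv,.05)))
a=cv2.imread("pics/top0.png").astype(int);b=t["pixels"].astype(int)
cv2.imwrite("pics/top6.png",t["pixels"])
E
```

```text
10.35 holder [-139.4  344.6] z 182.5 F [-1.  -0.7 -0. ] op 58.4 yawerr -0.1 tz [ 0.001  0.    -1.   ]
tab z50 [325.26315789 204.78947368] [-19.9   2.6]
tab z50 [312. 202.] [-16.7  33. ]
tab z50 [339. 206.] [-19.4 -28.6]
```

View pics/c6.png

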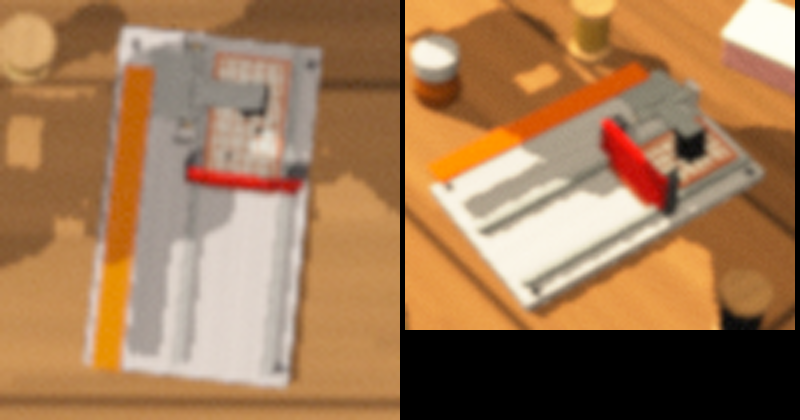

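View pics/top6.png

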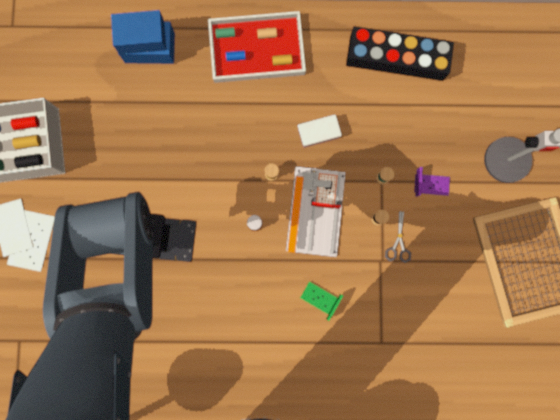

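The clip is down on the frame and the bystanders stand where they were. The tab's two ends read slightly unequal, so I'll check its yaw with a sub-pixel line against the first picture.

```bash
python3 - <<'E'
from st import *
t=eyes.capture("top");s=eyes.capture("side")
def cols(im,c,u0,u1,v0,v1):
    P=[]
    for u in range(u0,u1+1):
        a=im[v0:v1,u].astype(float); w=np.clip(a[:,2]-np.maximum(a[:,0],a[:,1])*1.0-40,0,None)
        P.append(hol(onz(c,(u,(w*np.arange(v0,v1)).sum()/w.sum()),.05)))
    P=np.array(P); k=np.polyfit(P[:,1],P[:,0],1); print("slope deg",np.degrees(np.arctan(k[0])).round(2),"x at y=0,+30,-30",np.polyval(k,[0,30,-30]).round(1)); print(P[::3].tolist())
cols(cv2.imread("pics/top0.png"),t,312,335,222,240)
cols(t["pixels"],t,314,337,196,213)
o=cv2.resize(t["pixels"][180:225,300:350],None,fx=12,fy=12,interpolation=cv2.INTER_CUBIC);cv2.imwrite("pics/c7.png",o)
def other(n,c):
    pass
E
```

```text
slope deg 0.38 x at y=0,+30,-30 [-79.4 -79.2 -79.6]
[[-79.3, 27.0], [-79.5, 20.2], [-79.6, 13.4], [-79.5, 6.6], [-79.9, -0.2], [-79.8, -7.0], [-79.7, -13.7], [-79.7, -20.5]]
slope deg 0.43 x at y=0,+30,-30 [-19.6 -19.4 -19.8]
[[-18.9, 28.3], [-18.6, 21.5], [-19.9, 14.5], [-20.2, 7.7], [-20.0, 0.9], [-20.0, -5.9], [-20.3, -12.8], [-18.5, -19.4]]
```

View pics/c7.png

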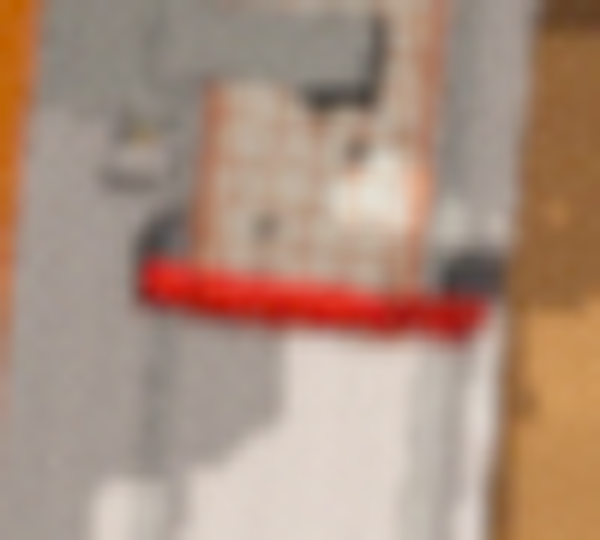

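The tab lies square (0.4°, the same as at the start) and touches both shoulders, at (160,245) and (470,275). The clip foot is on the frame, so I'm handing in.

```bash
python3 -c "
from rig import order; print(order.hand_in())"
```

```text
the job is handed in; nothing more can be done
None
```

The copper frame is home under the clip, and I handed the job in at about 10.5 s of the 32 s allowed. I pressed the orange bar down to about 31.5 mm and held it there. The other fingertip pushed the frame about 60 mm until it met a firm stop. I backed that fingertip off the tab, then let the bar up and moved the arm clear.

**Seating:** the tip stayed still while the push force rose to about 13 N. The top view shows the tab square and touching both shoulders, and the clip foot resting on the frame.

**Bystanders:** by eye, the spools, jar, tin, scissors and both look-alikes are where they started. I did not measure them.

**Disagreement:** both the tab and the stop read about 2 mm short of their nominal home positions. I put this down to calibration and pose-fit error, since both were off by about the same amount and the stop was firm. A rough contour reading also put the tab's two ends about 3 mm apart, but a finer line fit showed no yaw change from the start (0.4° both times).

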